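# Slide the cover onto the box of finished rings

### The arm

A 6-joint arm with a two-finger parallel gripper is mounted at the origin on the work surface. World frame = base frame: x ahead of the robot, y to its left, z up, the work surface at z = 0. Lengths are in m, angles in degrees, forces in N, time in s.
With the tool pointing down it reaches from about 0.375 to 0.9 m from the base axis. Payload 3.1 kg.
Tool frame: the origin (TCP) lies midway between the tips of the shut fingers; the grasp point (between the pads) lies 19 mm behind it; z points along the fingers, y is the line along which they close (so a half turn about z gives the same grasp; the last joint's range is limited). The gripper opens to 85 mm and grips with 20 to 120 N. Pads are 22 mm wide; open, the fingers measure 114 mm over their backs; the gripper's body (76 mm by 85 mm) begins 54 mm behind the grasp point. The pads swing forward as they close: fully open they stand 13 mm farther back than shut.
Start: joints at [63.742, 30.224, 82.088, -0, 67.689, -10.227], TCP at [0.173, 0.601, 0.203] pointing down, gripper open.
Joint ranges: [-176.69, 176.69], [-43.24, 126.21], [12.49, 139.97], [-82, 262], [0, 151.66], [-163.58, 163.58]. Speed limits (degrees/s): [159.86, 159.86, 180, 180, 180, 180].

### API

Orientations are given as a 3x3 rotation matrix whose columns are the frame's x, y, z axes.
In Python, from station import env gives the robot as it stands. The module is installed in compiled form; this text tells all that it offers.
- The arm moves only by the tool arm_command, never from a script. Its argument "plan" is a list of rows, each a list of 5 numbers: the shift along the world's x, y, z in m, then the turn about the world's z in degrees, then the opening, from 0 (shut) to 1 (fully open). In form: [[tx, ty, tz, turn, grip], ...]. A call has 1 to 20 rows; each row shifts and turns the commanded pose from where the row before left it; what a row does not reach is not made up. A row lasts 1/12 s, in which the tool goes at most 41.7 mm and 7.16 degrees, less where a joint would pass 70% of its speed; a pose out of reach is approached as far as the arm can. A call with a gripper value outside its range is refused whole. The fingers move at their own pace and stop on an object; "force" is the grip in N (left out, the last holds). Time passes only in rows, so rows that do not move let the fingers close. It gives the time, the measured TCP pose, the force, the opening and the grip force at its end, in the units of the state.
- env.get_state(): the state, without advancing time (a new reading comes with each control period).
- env.read_camera(name): name is "side" or "top"; returns (picture, depth): 420x560x3 uint8, red, green, blue; 420x560 float32, m along the optical axis (not along the pixel's ray), 0 where there is no reading.
- env.camera_info(name): a dict with "mtx" (3x3 intrinsics, pixels), "k1" (the pictures are not rectified: a ray, as slopes to the right and down, at radius r is drawn at 1 + k1 r^2 times it, then the intrinsics apply), "R" (3x3) and "t" (3): a world point X has camera coordinates R X + t. Camera axes: x right, y down, z forward; pixel columns grow to the right and rows downward; lengths in m; the calibration is good to about 2 mm. A picture is of the moment at which its call begins. camera_info takes no time and is no camera call.
- env.close_job(): hands the job in; it is judged then, once.
Trained networks look in the newest picture that a camera, given by its name, has taken for a name from the list of things; names that differ only in an ending like _2 or _b are one class to them, and where a whole thing is asked for, a point or a joint stands for the part that bears it (a point fixed in the world has none). Each returns a list of dicts, best first, with "score" (0 to 1); they miss things now and then, are a little off and sometimes report something else, mostly with a low value. They report only what shows in the picture. A call takes as long as a camera call. They do not tell look-alikes from the thing itself.
- env.regions_of(camera, query): "mask" (420x560 bool, what is visible of it).
- env.mark_of(camera, query): "centre" ([x, y, z] in m, in the coordinates of the camera as it stood for that picture, good to about 4 mm: a listed point, or the origin of a listed thing).
The state is a dict: "t": time; "joint_positions": joint angles; "joint_velocities": joint speeds; "tau": joint torques, N m; "eef_pos": TCP position; "orientation": TCP orientation; "wrist_force": force on the tool from outside, world axes, zero at the start; "torque": the same for the moment, N m; "finger_gap": finger opening in m; "gripper_force": force on a finger pad.
Only numpy, scipy, OpenCV 4.12 (cv2) and the standard library are available. Lean on these libraries where they do the work, as an engineer would, in place of code of your own. Each camera call takes 0.05 s, during which the arm holds its last target. There are 200 camera calls.

### The job

Close the aluminium box of finished rings on the jeweller's bench: pick up the loose blue cover, feed it level into the grooves at the open end of the box, the end with the red catch, and slide it fully home against the end stop inside, until the catch springs up behind it. The stop is not always in the same place, so ease the cover in by feel and never force it, and leave the watch, the pliers and the steel block where they are.

Things in the scene. Friction and masses are not known exactly. Their poses are not given: they have to be found in the camera images.
- slide_box: Open aluminium box of rings, 176 (x) x 88 (y) x 41 high, fixed to the bench. Origin: centre of its underside; z up. +x is the way the cover slides shut; the mouth is at -x. The cover rests on ledges (top z=30) along both long sides, under lips (z 37 to 41) reaching in to y=+-28.5. Inside, a tray carries the rings, the black end stop and the red catch; it is clamped anywhere within 28 mm along x.
- cover: Loose flat blue metal cover, 100 (x) x 66 (y) x 5 thick, about 150 g, flat on the bench, with a black upright grip bar across its middle: 12 thick (x) x 44 long (y) x 22 high, top 27 above the cover's underside. Origin: centre of its underside; z up. The same either way round.
- box_mouth (a point): Mouth of the grooves, where the lips begin: slide_box frame (-82, 0, 30). From here on the groove is 69 wide (y -34.5 to 34.5) and 7 high (z 30 to 37); ledges, lips and sides flare by about 2.5 mm from x=-82 out to x=-89. The end stop's face is at x=44 to 72, so the cover's origin is at x=-6 to 22 when home: feel for it. The middle is open above.
- catch (a joint): Travel (m) of the red spring catch: 24 wide (y), a ramp rising over 11 mm to an upright face, 4 above the ledges, at x=-58 to -30 with the tray (102 before the stop's face). 0 = risen, as at the start; 0.006 = pressed down. The cover's leading edge pushes it down (a few N) once under the lips; it rubs beneath and springs up behind the rear edge when the cover is home (2 mm play).
- watch: Bystander: steel watch head without strap, 40 across, 10 high. Origin: centre of its underside.
- pliers: Bystander: pliers with red handles, 150 long along x, 52 wide, 12 high, lying flat. Origin: near the pivot, on the bench.
- bench_block: Bystander: dark steel block 60 x 60 x 22. Origin: centre of its underside.
Things that resemble listed ones, but are neither listed nor needed, are in the scene too. Several things look just like the cover: the one meant starts farthest from the robot's base.

How it is judged:
By the outcome, as a careful person would: the job done as asked, in the order asked, and still so for the second after the job is handed in, with the robot touching nothing.
It also fails if it takes over 48 s, if anything falls off the work surface, if the arm or the gripper's body presses on something with over 40 N, if the wrist force passes 120 N, or if a joint passes its speed limit or range.

## Working session

There is one attempt and no reset: what is moved stays moved. The work goes in short steps, Python scripts to look and compute and a tool call to move; the robot and the scene stay as the last step left them, time stands still between calls to the robot, and variables do not carry over. Pictures are saved under pics/ and viewed, at most 10 in all, crops included, and the job is handed in when it is done.

Besides the shell and the picture viewer there is one more tool, called after ">>>" by a JSON object that holds its "method" and its "body", one argument or row to a line. arm_command: Moves the arm, as the interface text tells. Its arguments: {"type":"object","properties":{"plan":{"type":"array","items":{"type":"array","items":{"type":"number"}}},"force":{"type":"number"}},"required":["plan"]}

```bash
mkdir -p pics
cat > h.py <<'E'
import numpy as np, cv2
from station import env
def toworld(ci,p): return np.array(ci["R"]).T@(np.array(p)-np.array(ci["t"]))
def cloud(cam,depth):
    ci=env.camera_info(cam); h,w=depth.shape
    u,v=np.meshgrid(np.arange(w),np.arange(h))
    pts=np.stack([u,v],-1).reshape(-1,1,2).astype(float)
    n=cv2.undistortPoints(pts,np.array(ci["mtx"]),np.array([ci["k1"],0,0,0.])).reshape(h,w,2)
    c=np.dstack([n*depth[...,None],depth])
    W=(c-np.array(ci["t"]))@np.array(ci["R"]); W[depth==0]=np.nan
    return W
E
python3 - <<'E'
from h import *
for cam in ["top","side"]:
    im,d=env.read_camera(cam); cv2.imwrite(f"pics/{cam}0.png",im[...,::-1]); W=cloud(cam,d)
    np.save(f"{cam}0.npy",W)
    ci=env.camera_info(cam)
    print(cam,np.round(toworld(ci,[0,0,0]),3))
    for q in ["slide_box","cover","box_mouth","watch","pliers","bench_block","catch"]:
        for r in env.mark_of(cam,q): print(q,round(r["score"],2),np.round(toworld(ci,r["centre"]),4))
        if q in("cover","slide_box"):
          for r in env.regions_of(cam,q):
            m=r["mask"]; ys,xs=np.where(m); print("  mask",q,round(r["score"],2),m.sum(),xs.mean().round(),ys.mean().round(),np.round(np.nanmedian(W[m],0),3))
print(env.get_state()["t"])
E
```

```text
top [0.396 0.019 0.831]
slide_box 0.71 [ 0.5011 -0.1764  0.0029]
  mask slide_box 0.62 3814 375.0 216.0 [ 0.502 -0.178  0.025]
  mask slide_box 0.52 1405 227.0 232.0 [0.474 0.134 0.006]
cover 0.9 [ 0.3286 -0.2005  0.0034]
cover 0.87 [0.3029 0.2922 0.0022]
cover 0.62 [4.741e-01 1.314e-01 2.000e-04]
cover 0.57 [ 0.3263  0.1392 -0.0007]
  mask cover 0.98 1446 228.0 232.0 [0.474 0.133 0.006]
  mask cover 0.9 1498 226.0 302.0 [0.329 0.137 0.007]
  mask cover 0.81 1555 388.0 298.0 [ 0.33  -0.2    0.007]
  mask cover 0.68 1567 153.0 314.0 [0.305 0.289 0.006]
box_mouth 0.68 [ 0.4842 -0.0968  0.0309]
box_mouth 0.23 [ 0.4988 -0.1769  0.0023]
watch 0.6 [ 7.634e-01  2.154e-01 -4.000e-04]
pliers 0.86 [ 0.7713 -0.2219 -0.0022]
bench_block 0.63 [0.7421 0.0133 0.0036]Traceback (most recent call last):
  File "<stdin>", line 8, in <module>
ValueError: it knows: bench_block, box_mouth, cover, pliers, slide_box, watch
```

Run:
```python
from h import *
for cam in ["side"]:
    im,d=env.read_camera(cam); cv2.imwrite(f"pics/{cam}0.png",im[...,::-1]); W=cloud(cam,d)
    np.save(f"{cam}0.npy",W)
    ci=env.camera_info(cam)
    print(cam,np.round(toworld(ci,[0,0,0]),3))
    for q in ["slide_box","cover","box_mouth"]:
        for r in env.mark_of(cam,q): print(q,round(r["score"],2),np.round(toworld(ci,r["centre"]),4))
# geometric fits from the top
W=np.load("top0.npy"); im,d=env.read_camera("top"); W=cloud("top",d)
for q in ["cover","slide_box"]:
  for r in env.regions_of("top",q):
    m=r["mask"].astype(np.uint8); P=W[m>0]; z=P[:,2]
    ok=np.isfinite(z)&(z>(.002 if q=="cover" else .033))
    if ok.sum()<50: continue
    c,s,a=cv2.minAreaRect((P[ok,:2]*1000).astype(np.float32)); print(q,np.round(c,1),np.round(s,1),round(a,1),"dist",np.round(np.hypot(*c)))
    if q=="cover":
      g=P[np.isfinite(z)&(z>.02)&(z<.035)]
      if len(g)>10: print("   bar",len(g),[np.round(x,1) for x in cv2.minAreaRect((g[:,:2]*1000).astype(np.float32))],g[:,2].max())
print(env.get_state()["t"])
```

```text
side [ 0.366 -0.802  0.751]
slide_box 0.89 [ 0.5003 -0.1769 -0.0011]
slide_box 0.4 [0.7459 0.0174 0.0019]
cover 0.75 [ 0.4743  0.1417 -0.002 ]
cover 0.75 [ 0.3024  0.2974 -0.0029]
cover 0.71 [0.3272 0.1369 0.0004]
cover 0.63 [ 0.3307 -0.2009 -0.0029]
box_mouth 0.69 [ 0.4853 -0.0991  0.0278]
cover [ 330.8 -201. ] [ 68.2 102. ] 45.9 dist 387.0
   bar 141 [array([ 329.6, -201.4]), array([43.7, 13. ]), np.float64(44.9)] 0.032758715700974016
cover [305.3 291.8] [ 67.6 100.1] 59.9 dist 422.0
   bar 152 [array([304.7, 291.4]), array([44.3, 12.5]), np.float64(60.6)] 0.03227168693566322
cover [329.4 137.7] [99.8 67.9] 24.7 dist 357.0
   bar 140 [array([329.4, 137.4]), array([11.7, 43.9]), np.float64(25.4)] 0.03186539879566885
cover [475.2 135.3] [99.6 67.6] 74.1 dist 494.0
   bar 131 [array([474.4, 135.4]), array([12.4, 43.6]), np.float64(74.0)] 0.032175013790238065
slide_box [ 500.2 -177.4] [ 88.4 177.5] 10.1 dist 531.0
0.8
```

View pics/top0.png

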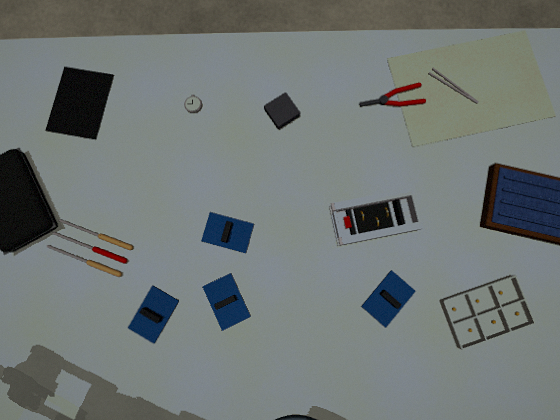

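View pics/side0.png

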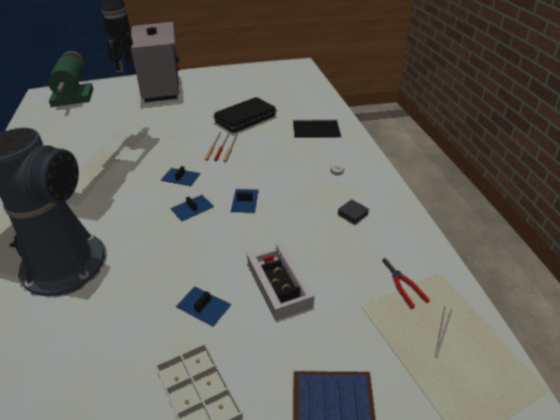

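The target is the cover at (0.475, 0.135), at top-picture pixel (228, 232), which is the farthest from the base at 494 mm. In the top view the box is at about (375, 218), with the red catch on its left (+y) end at (347, 222). I'll refine the box and cover poses next.

```bash
cat >> h.py <<'E'
def fit(cam,q,near,zlo,zhi=.06):
    im,d=env.read_camera(cam); W=cloud(cam,d)
    best=None
    for r in env.regions_of(cam,q):
        m=cv2.dilate(r["mask"].astype(np.uint8),np.ones((5,5)))>0; P=W[m]
        P=P[np.isfinite(P[:,2])]
        if np.hypot(*(np.median(P[:,:2],0)-near))<.06:
            s=P[(P[:,2]>zlo)&(P[:,2]<zhi)]
            c,z,a=cv2.minAreaRect((s[:,:2]*1000).astype(np.float32))
            print(cam,q,zlo,len(s),np.round(c,1),np.round(z,1),round(a,2),"med z",np.round(np.median(s[:,2]),4))
E
python3 - <<'E'
from h import *
for cam in ["top","side"]:
    fit(cam,"slide_box",[.5,-.177],.034); fit(cam,"cover",[.475,.135],.0025); fit(cam,"cover",[.475,.135],.02)
W=np.load("top0.npy"); print("bench z",np.nanmedian(W[150:180,230:300,2]), np.nanstd(W[150:180,230:300,2]))
s=env.get_state(); print(s["t"],s["eef_pos"],np.round(s["orientation"],3),s["finger_gap"])
E
```

```text
top slide_box 0.034 1571 [ 500.3 -177.4] [ 88.7 176.5] 10.2 med z 0.0424
top cover 0.0025 1489 [475.1 135.2] [110.7  77.8] 75.14 med z 0.0064
top cover 0.02 131 [474.4 135.5] [12.5 43.5] 73.63 med z 0.0281
side slide_box 0.034 1212 [ 499.3 -178.1] [ 89.2 179.5] 10.17 med z 0.0396
side cover 0.0025 429 [473.4 134.1] [101.1  65.8] 74.33 med z 0.0045
side cover 0.02 66 [474.5 136.4] [19.1 43.3] 69.15 med z 0.0244
bench z 0.0014134987240094496 0.001423474088937774
1.4 [0.17256887 0.60067261 0.20260464] [[-0.961  0.276 -0.   ]
 [ 0.276  0.961 -0.   ]
 [ 0.    -0.    -1.   ]] 0.08531884040510275
```

>>> {"method": "arm_command", "body": {
  "plan": [
    [0.01,-0.0155,0,0,1],
    [0.02,-0.031,-0.005,0,1],
    [0.02,-0.031,-0.005,0,1],
    [0.02,-0.031,-0.01,0,1],
    [0.02,-0.031,-0.01,0,1],
    [0.02,-0.031,-0.01,0,1],
    [0.02,-0.031,-0.01,0,1],
    [0.02,-0.031,-0.01,0,0.7],
    [0.02,-0.031,-0.01,0,0.7],
    [0.02,-0.031,-0.01,0,0.6],
    [0.02,-0.031,-0.01,0,0.6],
    [0.02,-0.031,-0.01,0,0.6],
    [0.02,-0.031,-0.01,0,0.6],
    [0.02,-0.031,-0.01,0,0.6],
    [0.02,-0.031,-0.01,0,0.6],
    [0.012,-0.0159,-0.01,0,0.6],
    [0,0,0,0,0.6],
    [0,0,0,0,0.6]
  ],
  "force": 60
}}

```text
t: 2.9
eef_pos: [0.4751, 0.1343, 0.0622]
orientation: [[-0.96, 0.279, -0.001], [0.279, 0.96, 0.0], [0.001, -0.0, -1.0]]
wrist_force: [-0.8, 0.2, -0.4]
finger_gap: 0.0515
gripper_force: 0.0
```

>>> {"method": "arm_command", "body": {
  "plan": [
    [-0.0005,0.001,-0.015,0,0.6],
    [0,0,-0.015,0,0.6],
    [0,0,-0.012,0,0.5],
    [0,0,-0.008,0,0.45],
    [0,0,-0.003,0,0.45],
    [0,0,0,0,0.45],
    [0,0,0,0,0.0],
    [0,0,0,0,0.0],
    [0,0,0,0,0.0],
    [0,0,0,0,0.0],
    [0,0,0,0,0.0],
    [0,0,0,0,0.0]
  ]
}}

```text
t: 3.9
eef_pos: [0.4742, 0.1362, 0.0099]
orientation: [[-0.961, 0.276, 0.0], [0.276, 0.961, 0.0], [-0.0, 0.0, -1.0]]
wrist_force: [-0.7, 0.6, 0.1]
finger_gap: 0.0001
gripper_force: 0.0
```

The fingers shut on nothing, so I'll look before going on.

Run:
```python
from h import *
im,d=env.read_camera("top"); a=cv2.resize(im[170:330,130:330],None,fx=3,fy=3)
im2,d2=env.read_camera("side"); b=cv2.resize(im2[120:270,150:330],None,fx=3,fy=3)
cv2.imwrite("pics/a1.png",a[...,::-1]); cv2.imwrite("pics/b1.png",b[...,::-1])
s=env.get_state(); print(s["t"],s["finger_gap"],s["gripper_force"],s["eef_pos"])
for cam in["top","side"]:
  for r in env.mark_of(cam,"cover"): print(cam,round(r["score"],2),np.round(toworld(env.camera_info(cam),r["centre"]),4))
```

```text
4.0 -7.3752505770731e-05 0.0 [0.47412303 0.13621334 0.00972113]
top 0.96 [3.284e-01 1.358e-01 3.000e-04]
top 0.71 [ 0.3288 -0.2015  0.0022]
top 0.63 [0.4734 0.1325 0.0012]
side 0.95 [ 0.3027  0.2952 -0.0061]
side 0.88 [0.3294 0.135  0.001 ]
side 0.85 [ 0.4762  0.1421 -0.0018]
side 0.79 [ 0.3279 -0.2026 -0.004 ]
side 0.61 [ 0.4994 -0.181  -0.0034]
```

View pics/b1.png

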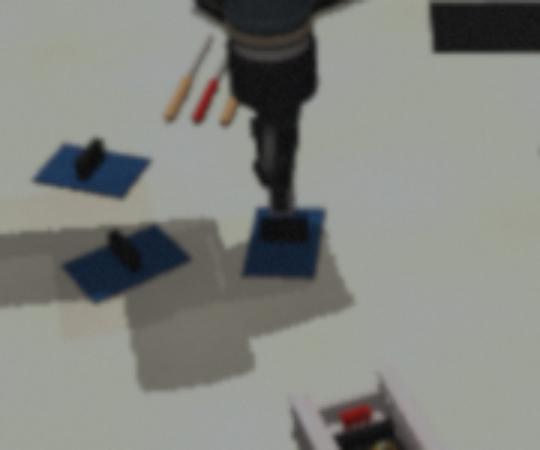

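View pics/a1.png

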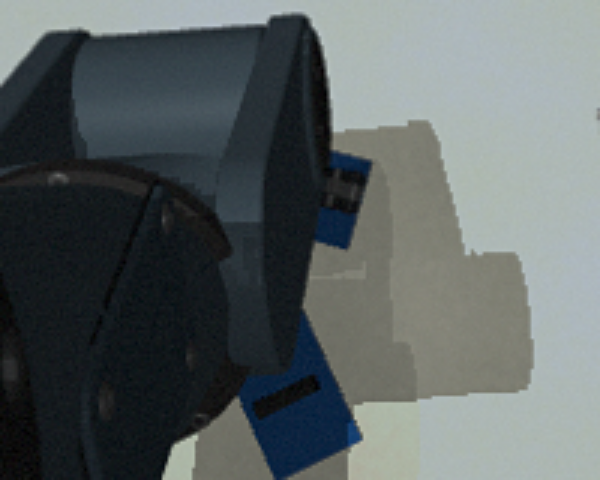

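The fingers are shut just behind (+y of) the bar, or on top of it, at crop pixel (283, 205). The bar itself is at (285, 230). I'll measure both.

Run:
```python
from h import *
im,d=env.read_camera("side"); W=cloud("side",d)
# crop (x,y)->full px: 150+x/3, 120+y/3
for y in range(165,285,6):
    v=120+y//3; print(v,[(u,*(np.round(W[v,u]*1000).tolist())) for u in (240,244,248)],im[v,244])
fit("side","cover",[.475,.135],.0025)
fit("side","cover",[.475,.135],.016,.03)
```

```text
175 [(240, 460.0, 77.0, 129.0), (244, 470.0, 76.0, 128.0), (248, 487.0, 135.0, 84.0)] [22 21 21]
177 [(240, 460.0, 78.0, 122.0), (244, 470.0, 81.0, 118.0), (248, 502.0, 248.0, -3.0)] [13 16 17]
179 [(240, 460.0, 87.0, 109.0), (244, 470.0, 84.0, 110.0), (248, 500.0, 235.0, -1.0)] [20 21 19]
181 [(240, 462.0, 106.0, 89.0), (244, 471.0, 92.0, 98.0), (248, 498.0, 224.0, 0.0)] [13 14 13]
183 [(240, 464.0, 126.0, 68.0), (244, 474.0, 120.0, 71.0), (248, 496.0, 214.0, -0.0)] [20 20 21]
185 [(240, 463.0, 125.0, 63.0), (244, 473.0, 122.0, 63.0), (248, 495.0, 207.0, -2.0)] [21 22 22]
187 [(240, 464.0, 136.0, 48.0), (244, 473.0, 120.0, 58.0), (248, 493.0, 197.0, -2.0)] [19 21 22]
189 [(240, 463.0, 132.0, 45.0), (244, 473.0, 121.0, 51.0), (248, 491.0, 181.0, 4.0)] [27 29 28]
191 [(240, 463.0, 133.0, 37.0), (244, 473.0, 127.0, 40.0), (248, 489.0, 170.0, 5.0)] [39 39 40]
193 [(240, 463.0, 142.0, 23.0), (244, 474.0, 141.0, 22.0), (248, 484.0, 135.0, 25.0)] [18 20 22]
195 [(240, 462.0, 130.0, 26.0), (244, 472.0, 128.0, 26.0), (248, 483.0, 129.0, 23.0)] [17 19 18]
197 [(240, 461.0, 129.0, 20.0), (244,
[... 241 characters left out ...]
4 25 41]
203 [(240, 459.0, 125.0, 3.0), (244, 470.0, 121.0, 4.0), (248, 480.0, 115.0, 7.0)] [19 33 51]
205 [(240, 458.0, 117.0, 2.0), (244, 468.0, 111.0, 4.0), (248, 479.0, 111.0, 3.0)] [20 33 50]
207 [(240, 457.0, 108.0, 3.0), (244, 467.0, 106.0, 2.0), (248, 478.0, 102.0, 3.0)] [20 34 51]
209 [(240, 455.0, 96.0, 6.0), (244, 466.0, 93.0, 6.0), (248, 477.0, 98.0, -0.0)] [22 35 52]
211 [(240, 454.0, 91.0, 3.0), (244, 464.0, 86.0, 5.0), (248, 475.0, 83.0, 5.0)] [29 37 51]
213 [(240, 454.0, 92.0, -5.0), (244, 464.0, 88.0, -4.0), (248, 474.0, 81.0, 0.0)] [83 82 76]
side cover 0.0025 416 [473.4 134.4] [101.4  65.7] 74.07 med z 0.0047
side cover 0.016 84 [473.3 134.5] [14.5 44.1] 72.77 med z 0.0236
```

Depth readings put the shut fingertips at about z=35 mm, above the bar, while the reported TCP is at z=10 mm. I'll lift and calibrate the real tip against the reported pose.

>>> {"method": "arm_command", "body": {
  "plan": [
    [0,0,0.02,0,0],
    [0,0,0.04,0,0],
    [0,0,0.04,0,0],
    [0,0,0,0,0],
    [0,0,0,0,0]
  ]
}}

```text
t: 4.77
eef_pos: [0.4759, 0.1364, 0.1118]
orientation: [[-0.961, 0.276, 0.006], [0.276, 0.961, 0.0], [-0.006, 0.002, -1.0]]
wrist_force: [-0.5, 0.2, -0.6]
finger_gap: 0.0001
gripper_force: 0.0
```

Run:
```python
from h import *
e=env.get_state()["eef_pos"]; print(e,env.get_state()["finger_gap"])
im,d=env.read_camera("side"); W=cloud("side",d)
n=np.abs(W[...,0]-e[0])<.04; n&=np.abs(W[...,1]-e[1])<.06; n&=(W[...,2]>.045)&(W[...,2]<.25)
for z in np.arange(.05,.25,.01):
    s=W[n&(W[...,2]>=z)&(W[...,2]<z+.01)]
    if len(s): print(round(z,3),len(s),np.round(s[:,:2].min(0),3),np.round(s[:,:2].max(0),3))
cv2.imwrite("pics/b2.png",cv2.resize(im[80:230,170:350],None,fx=3,fy=3)[...,::-1])
fit("side","cover",[.475,.135],.016,.03); fit("top","cover",[.475,.135],.016,.035)
```

```text
[0.47590784 0.13644794 0.11180519] 6.66046116853724e-05
0.13 4 [0.469 0.129] [0.479 0.134]
0.14 19 [0.464 0.121] [0.484 0.132]
0.15 35 [0.462 0.121] [0.486 0.136]
0.16 32 [0.463 0.118] [0.487 0.14 ]
0.17 15 [0.465 0.118] [0.483 0.13 ]
0.18 20 [0.459 0.102] [0.494 0.16 ]
0.19 27 [0.453 0.096] [0.493 0.155]
0.2 31 [0.45  0.088] [0.491 0.136]
0.21 52 [0.45  0.078] [0.492 0.139]
0.22 58 [0.446 0.077] [0.492 0.137]
0.23 85 [0.446 0.077] [0.496 0.151]
0.24 91 [0.45 0.09] [0.497 0.149]
side cover 0.016 85 [473.5 134.5] [16.2 43.7] 71.83 med z 0.0233
top cover 0.016 17 [459.3 135.2] [ 3.7 15. ] 76.46 med z 0.0258
```

View pics/b2.png

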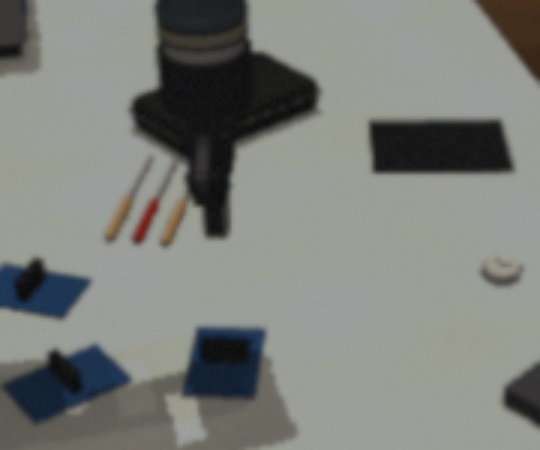

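The picture shows the shut fingertips at crop (216, 237), well above the cover. The tip is about 25 mm higher than the reported TCP, so I'll quantify it with a ray.

Run:
```python
from h import *
im,d=env.read_camera("side"); W=cloud("side",d)
e=env.get_state()["eef_pos"]; print(np.round(e,4))
O=toworld(env.camera_info("side"),[0,0,0]); g=im.astype(int).sum(2)
Wd=cloud("side",np.ones_like(d)); 
for u in (238,240,242,244,246):
    col=g[150:170,u]; v=150+np.argmax(col>200)-0.5
    D=(Wd[int(v),u]+Wd[int(v)+1,u])/2-O; 
    for y in (e[1]-.008,): k=(y-O[1])/D[1]; print(u,v,np.round(O+k*D,4))
print(g[150:170,242])
print([ (u,np.round(W[155,u]*1000).tolist()) for u in range(234,252,2)])
```

```text
[0.4729 0.1362 0.1082]
238 159.5 [0.4633 0.1282 0.141 ]
240 159.5 [0.4684 0.1282 0.1402]
242 159.5 [0.4735 0.1282 0.1395]
244 158.5 [0.4788 0.1282 0.1417]
246 149.5 [0.4852 0.1282 0.1676]
[ 63  76  69  82  79  74  66  72  71 130 253 386 451 462 462 464 461 463
 461 465]
[(234, [477.0, 371.0, 1.0]), (236, [484.0, 374.0, -3.0]), (238, [464.0, 124.0, 157.0]), (240, [469.0, 126.0, 155.0]), (242, [473.0, 121.0, 158.0]), (244, [479.0, 129.0, 152.0]), (246, [514.0, 363.0, -0.0]), (248, [521.0, 365.0, -3.0]), (250, [527.0, 362.0, -1.0])]
```

>>> {"method": "arm_command", "body": {
  "plan": [
    [0.0007,-0.001,-0.01,0,0.45],
    [0,0,-0.02,0,0.45],
    [0,0,-0.02,0,0.45],
    [0,0,-0.02,0,0.45],
    [0,0,-0.015,0,0.45],
    [0,0,-0.01,0,0.45],
    [0,0,-0.01,0,0.45],
    [0,0,-0.006,0,0.45],
    [0,0,-0.005,0,0.45],
    [0,0,-0.004,0,0.45],
    [0,0,0,0,0.45],
    [0,0,0,0,0.45]
  ]
}}

```text
t: 6.07
eef_pos: [0.475, 0.1353, -0.0101]
orientation: [[-0.961, 0.276, 0.001], [0.276, 0.961, 0.0], [-0.001, 0.0, -1.0]]
wrist_force: [-0.3, 0.3, -0.2]
finger_gap: 0.0383
gripper_force: 0.0
```

>>> {"method": "arm_command", "body": {
  "plan": [
    [0,0,-0.002,0,0.45],
    [0,0,-0.002,0,0.45],
    [0,0,0,0,0.3],
    [0,0,0,0,0.2],
    [0,0,0,0,0],
    [0,0,0,0,0],
    [0,0,0,0,0],
    [0,0,0,0,0]
  ],
  "force": 50
}}

```text
t: 6.73
eef_pos: [0.4749, 0.1353, -0.0141]
orientation: [[-0.961, 0.276, 0.001], [0.276, 0.961, 0.0], [-0.001, 0.0, -1.0]]
wrist_force: [-0.9, 1.2, 5.7]
finger_gap: 0.0107
gripper_force: 50.7
```

>>> {"method": "arm_command", "body": {
  "plan": [
    [0,0,0.005,0,0],
    [0,0,0.015,0,0],
    [0,0,0.02,0,0],
    [0,-0.01,0.01,3,0],
    [0,-0.02,0,5,0],
    [0,-0.025,0,6,0],
    [0,-0.025,0,6,0],
    [0,-0.025,0,6,0],
    [0,-0.02,0,0,0],
    [-0.001,-0.02,0,0,0],
    [-0.001,-0.01,0,0,0],
    [0,-0.005,0,0,0],
    [0,0,0,0,0],
    [0,0,0,0,0],
    [0,0,0,0,0]
  ]
}}

```text
t: 7.98
eef_pos: [0.4724, -0.0238, 0.0356]
orientation: [[-0.985, -0.174, -0.001], [-0.174, 0.985, 0.0], [0.001, 0.0, -1.0]]
wrist_force: [-0.3, -0.3, -2.0]
finger_gap: 0.0104
gripper_force: 50.0
```

Run:
```python
from h import *
s=env.get_state(); e=s["eef_pos"]; print(np.round(e,4),np.round(s["orientation"],3).tolist(),s["wrist_force"],s["torque"])
for cam in ["top","side"]:
    im,d=env.read_camera(cam); W=cloud(cam,d); i=im.astype(int)
    blue=(i[...,2]>1.6*i[...,0])&(i[...,2]>40)&(np.hypot(W[...,0]-e[0],W[...,1]-e[1])<.075)&(W[...,2]>.025)
    P=W[blue]; A=np.c_[P[:,:2]-e[:2],np.ones(len(P))]; k=np.linalg.lstsq(A,P[:,2],rcond=None)[0]
    P2=P[np.abs(P[:,2]-A@k)<.008]
    print(cam,len(P),[np.round(x,1) for x in cv2.minAreaRect((P2[:,:2]*1000).astype(np.float32))],"plane",np.round(k,4))
    cv2.imwrite(f"pics/c_{cam}.png",cv2.resize(im[120:330,180:430] if cam=="top" else im[130:340,180:430],None,fx=2.5,fy=2.5)[...,::-1])
```

```text
[ 0.4724 -0.0238  0.0356] [[-0.985, -0.174, -0.001], [-0.174, 0.985, 0.0], [0.001, 0.0, -1.0]] [-0.29344784 -0.25920781 -1.96462018] [-0.02287525 -0.01818226  0.03392962]
top 13 [array([399.9, -22.1]), array([10.6,  0.5]), np.float64(76.0)] plane [-3.555   1.0685  0.5075]
side 425 [array([470.9, -27.2]), array([60.9, 95.5]), np.float64(8.8)] plane [0.0038 0.0004 0.0532]
```

View pics/c_side.png

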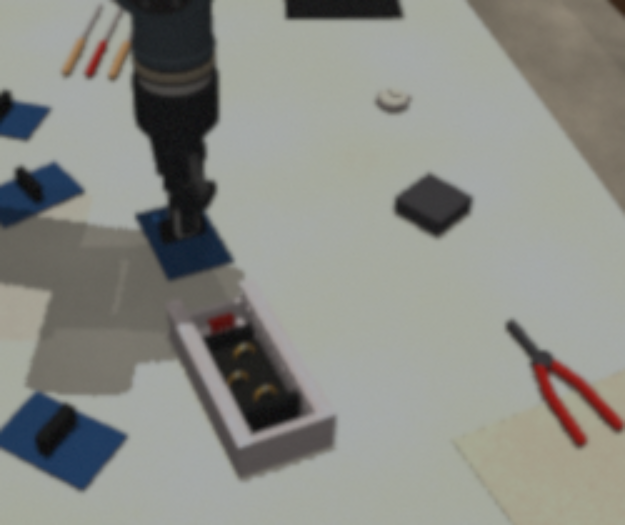

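The cover is held level at crop (185, 240), in line with the box mouth and the catch at (222, 322). I'll check its lateral alignment from the cover's edges.

```bash
cat >> h.py <<'E'
BC=np.array([.500,-.1775]); a=np.radians(-79.8); BX=np.array([np.cos(a),np.sin(a)]); BY=np.array([-BX[1],BX[0]])
def box(P): return np.stack([(P[...,:2]-BC)@BX,(P[...,:2]-BC)@BY],-1)*1000
def rays(cam,z):
    ci=env.camera_info(cam); O=toworld(ci,[0,0,0]); D=cloud(cam,np.ones((420,560)))-O
    return O+D*((z-O[2])/D[...,2])[...,None]
E
python3 - <<'E'
from h import *
e=env.get_state()["eef_pos"]; im,d=env.read_camera("side"); i=im.astype(int); R=rays("side",.0545)
b=(i[...,2]>1.3*i[...,0])&(i[...,2]>35)&(np.hypot(R[...,0]-e[0],R[...,1]-e[1])<.07)
B=box(R); print("tool",box(e))
for x in range(-205,-105,8):
    m=b&(np.abs(B[...,0]-x)<4); 
    if m.any(): print(x,m.sum(),np.round([B[m][:,1].min(),B[m][:,1].max()],1))
print("x ext",np.percentile(B[b][:,0],[0,1,99,100]))
# box lips, depth from side
W=cloud("side",d); Q=box(W); z=W[...,2]
for x in (-70,-40,0,40,70):
    m=(np.abs(Q[...,0]-x)<8)&(np.abs(Q[...,1])<60)&(z>.036)&(z<.046); y=Q[m][:,1]; print(x,np.round([y.min(),y[y<0].max(),y[y>0].min(),y.max()],1))
E
```

```text
tool [-156.18166848    0.23421691]
-197 23 [-31.9  -3.3]
-189 25 [-33.2  -5.8]
-181 19 [-33.3  -6.1]
-173 15 [-32.2  27.6]
-165 13 [-32.3  27.2]
-157 15 [-33.6  26.8]
-149 48 [-33.7  27.7]
-141 59 [-33.8  27.2]
-133 61 [-33.9  27.7]
-125 63 [-34.   27.3]
-117 61 [-34.1  26.9]
-109 65 [-34.2  27.7]
x ext [-200.06924847 -198.89804289 -104.35578773 -103.83084013]
-70 [-45.4 -29.2  27.6  43.4]
-40 [-45.  -30.4  27.1  42.7]
0 [-44.8 -29.1  27.3  43.5]
40 [-45.2 -21.   13.5  44.6]
70 [-44.7 -29.5  27.7  44.5]
```

>>> {"method": "arm_command", "body": {
  "plan": [
    [0.0005,0,-0.008,0.2,0],
    [0,0,-0.008,0,0],
    [0,0,-0.003,0,0],
    [0.0011,-0.0059,0,0,0],
    [0.0011,-0.0059,0,0,0],
    [0.0005,-0.003,0,0,0],
    [0.0005,-0.003,0,0,0],
    [0.0005,-0.003,0,0,0],
    [0.0005,-0.003,0,0,0],
    [0,0,0,0,0],
    [0,0,0,0,0]
  ]
}}

```text
t: 9.05
eef_pos: [0.4775, -0.0488, 0.0167]
orientation: [[-0.984, -0.176, 0.0], [-0.176, 0.984, -0.0], [-0.0, -0.0, -1.0]]
wrist_force: [0.1, -0.0, -1.5]
finger_gap: 0.0106
gripper_force: 50.0
```

>>> {"method": "arm_command", "body": {
  "plan": [
    [0.0005,-0.003,0,0,0],
    [0.0005,-0.003,0,0,0],
    [0.0005,-0.003,0,0,0],
    [0.0006,-0.003,0,0,0],
    [0.0005,-0.003,0,0,0],
    [0.0005,-0.003,0,0,0],
    [0.0006,-0.003,0,0,0],
    [0,0,0,0,0]
  ]
}}

```text
t: 9.72
eef_pos: [0.4809, -0.0698, 0.0167]
orientation: [[-0.984, -0.176, -0.0], [-0.176, 0.984, 0.0], [0.0, 0.0, -1.0]]
wrist_force: [-0.9, 0.5, 1.2]
finger_gap: 0.0105
gripper_force: 50.3
```

>>> {"method": "arm_command", "body": {
  "plan": [
    [0.0005,-0.003,0,0,0],
    [0.0005,-0.003,0,0,0],
    [0.0005,-0.003,0,0,0],
    [0.0006,-0.003,0,0,0],
    [0.0005,-0.003,0,0,0],
    [0.0005,-0.003,0,0,0],
    [0.0006,-0.003,0,0,0],
    [0,0,0,0,0]
  ]
}}

```text
t: 10.38
eef_pos: [0.4853, -0.0915, 0.0167]
orientation: [[-0.984, -0.176, 0.001], [-0.176, 0.984, -0.001], [-0.001, -0.001, -1.0]]
wrist_force: [-0.2, -0.7, 1.6]
finger_gap: 0.0104
gripper_force: 50.4
```

>>> {"method": "arm_command", "body": {
  "plan": [
    [0.0007,-0.0039,0,0,0],
    [0.0007,-0.0039,0,0,0],
    [0.0007,-0.0039,0,0,0],
    [0.0007,-0.0039,0,0,0],
    [0.0007,-0.0039,0,0,0],
    [0.0007,-0.0039,0,0,0],
    [0.0007,-0.0039,0,0,0],
    [0.0007,-0.0039,0,0,0],
    [0.0007,-0.0039,0,0,0],
    [0.0007,-0.0039,0,0,0],
    [0.0007,-0.0039,0,0,0],
    [0.0007,-0.0039,0,0,0],
    [0.0007,-0.0039,0,0,0],
    [0.0007,-0.0039,0,0,0],
    [0,0,0,0,0]
  ]
}}

```text
t: 11.63
eef_pos: [0.4951, -0.1463, 0.0166]
orientation: [[-0.984, -0.176, 0.001], [-0.176, 0.984, -0.001], [-0.0, -0.001, -1.0]]
wrist_force: [-0.7, -0.7, 1.4]
finger_gap: 0.0104
gripper_force: 50.4
```

>>> {"method": "arm_command", "body": {
  "plan": [
    [0.0005,-0.003,0,0,0],
    [0.0005,-0.003,0,0,0],
    [0.0005,-0.003,0,0,0],
    [0.0006,-0.003,0,0,0],
    [0.0005,-0.003,0,0,0],
    [0.0005,-0.003,0,0,0],
    [0.0003,-0.0015,0,0,0],
    [0.0003,-0.0015,0,0,0],
    [0.0002,-0.0015,0,0,0],
    [0.0003,-0.0015,0,0,0],
    [0,0,0,0,0]
  ]
}}

```text
t: 12.55
eef_pos: [0.4989, -0.1695, 0.0166]
orientation: [[-0.984, -0.177, 0.0], [-0.177, 0.984, -0.0], [-0.0, -0.0, -1.0]]
wrist_force: [-0.4, 1.3, 1.6]
finger_gap: 0.0104
gripper_force: 50.4
```

>>> {"method": "arm_command", "body": {
  "plan": [
    [0.0002,-0.001,0,0,0],
    [0.0002,-0.001,0,0,0],
    [0.0002,-0.001,0,0,0],
    [0.0002,-0.001,0,0,0],
    [0,0,0,0,0]
  ]
}}

```text
t: 12.97
eef_pos: [0.5, -0.1737, 0.0165]
orientation: [[-0.984, -0.177, 0.001], [-0.177, 0.984, -0.001], [-0.0, -0.001, -1.0]]
wrist_force: [-0.6, -0.3, -1.3]
finger_gap: 0.0106
gripper_force: 50.0
```

The vertical force dropped, so the catch may have sprung up. I'll creep on in small steps.

>>> {"method": "arm_command", "body": {
  "plan": [
    [0.0001,-0.0005,0,0,0],
    [0.0001,-0.0005,0,0,0],
    [0,0,0,0,0]
  ]
}}

```text
t: 13.22
eef_pos: [0.4998, -0.1741, 0.0165]
orientation: [[-0.984, -0.176, -0.0], [-0.176, 0.984, 0.0], [0.0, 0.0, -1.0]]
wrist_force: [-0.5, -0.1, -1.0]
finger_gap: 0.0107
gripper_force: 50.1
```

>>> {"method": "arm_command", "body": {
  "plan": [
    [0.0001,-0.0005,0,0,0],
    [0.0001,-0.0005,0,0,0],
    [0,0,0,0,0]
  ]
}}

```text
t: 13.47
eef_pos: [0.4997, -0.1742, 0.0165]
orientation: [[-0.984, -0.176, -0.001], [-0.176, 0.984, 0.001], [0.001, 0.002, -1.0]]
wrist_force: [0.5, 5.0, -1.1]
finger_gap: 0.0103
gripper_force: 50.1
```

>>> {"method": "arm_command", "body": {
  "plan": [
    [0.0001,-0.0005,0,0,0],
    [0,0,0,0,0],
    [0,0,0,0,0]
  ]
}}

```text
t: 13.72
eef_pos: [0.4997, -0.1742, 0.0165]
orientation: [[-0.984, -0.176, -0.001], [-0.176, 0.984, 0.002], [0.001, 0.002, -1.0]]
wrist_force: [1.6, 6.0, 0.8]
finger_gap: 0.0107
gripper_force: 50.2
```

>>> {"method": "arm_command", "body": {
  "plan": [
    [0,0.0005,0,0,0],
    [0,0.0005,0,0,0.1],
    [0,0,0,0,0.2],
    [0,0,0,0,0.3],
    [0,0,0,0,0.4],
    [0,0,0,0,0.45],
    [0,0,0,0,0.45]
  ]
}}

```text
t: 14.3
eef_pos: [0.5004, -0.1751, 0.0168]
orientation: [[-0.984, -0.176, 0.001], [-0.176, 0.984, -0.001], [-0.001, -0.001, -1.0]]
wrist_force: [1.2, 0.1, -0.3]
finger_gap: 0.0384
gripper_force: 0.0
```

Released. Next I'll lift straight up, retreat and look.

>>> {"method": "arm_command", "body": {
  "plan": [
    [0,0,0.01,0,0.45],
    [0,0,0.02,0,0.45],
    [0,0,0.03,0,0.45],
    [0,0,0.04,0,0.45],
    [0,0.03,0.03,0,0.45],
    [0,0.035,0.01,0,0.45],
    [0,0.035,0.01,0,0.45],
    [0,0.035,0,0,0.45],
    [0,0.035,0,0,0.45],
    [0,0.035,0,0,0.45],
    [0,0.03,0,0,0.45],
    [0,0,0,0,0.45],
    [0,0,0,0,0.45]
  ]
}}

```text
t: 15.38
eef_pos: [0.4999, 0.0613, 0.1668]
orientation: [[-0.984, -0.18, 0.001], [-0.18, 0.984, -0.0], [-0.001, -0.001, -1.0]]
wrist_force: [-0.2, -0.3, -0.0]
finger_gap: 0.0386
gripper_force: 0.0
```

Run:
```python
from h import *
im,d=env.read_camera("side"); im2,d2=env.read_camera("top")
a=cv2.resize(im[230:330,230:330],(560,560),interpolation=cv2.INTER_CUBIC)
b=cv2.resize(im2[180:260,315:435],(780,520),interpolation=cv2.INTER_CUBIC)
cv2.imwrite("pics/e_side.png",a[...,::-1]); cv2.imwrite("pics/e_top.png",b[...,::-1])
for cam,I,D in (("side",im,d),("top",im2,d2)):
    i=I.astype(int); B=box(rays(cam,.035)); inb=(np.abs(B[...,0])<88)&(np.abs(B[...,1])<26)
    bl=inb&(i[...,2]>1.4*i[...,0])&(i[...,2]>40); rd=inb&(i[...,0]>2*i[...,1])&(i[...,0]>60)
    W=cloud(cam,D); print(cam,"blue x",np.percentile(B[bl][:,0],[1,99]),"z",np.nanmedian(W[bl][:,2]),"red",rd.sum(),B[rd][:,0].min() if rd.any() else 0,B[rd][:,0].max() if rd.any() else 0,np.nanmedian(W[rd][:,2]) if rd.any() else 0)
```

```text
side blue x [-49.43914775  47.94684345] z 0.034380606462029374 red 28 -60.51004619299954 -52.38079665104932 0.03049726282997775
top blue x [-52.80543271  47.38464594] z 0.0365562586692979 red 76 -67.45814927027233 -54.066769320576995 0.033177189361438396
```

View pics/e_side.png

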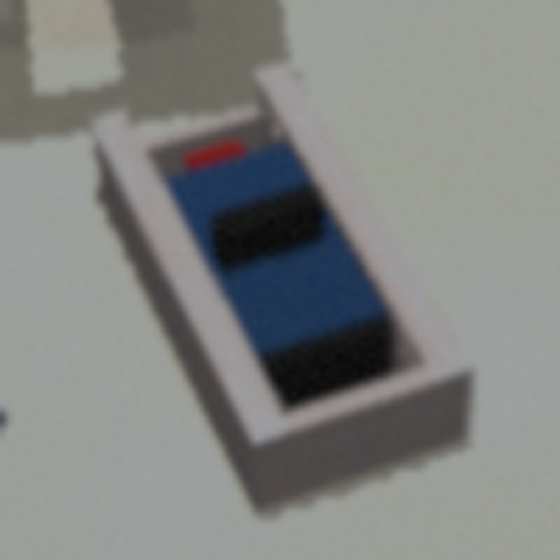

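View pics/e_top.png

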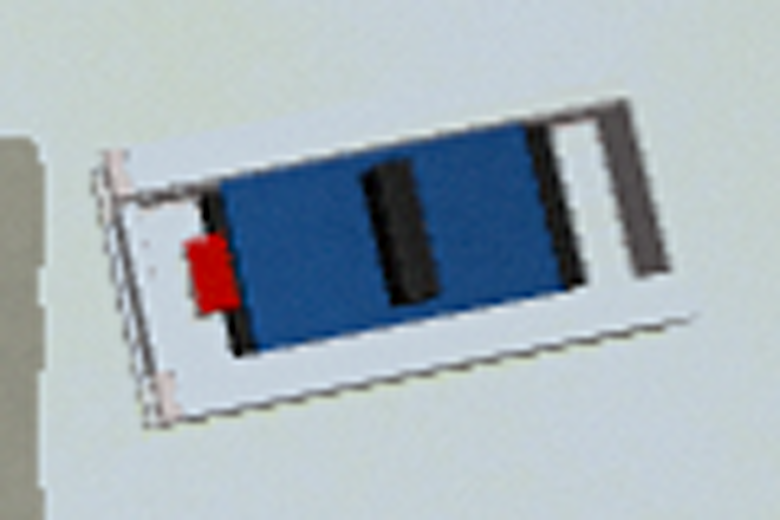

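The cover sits against the stop (top crop 550, 205). The whole red catch shows behind its rear edge (top crop 213, 273), risen to about z=33 mm. The gripper is clear, so I'm handing the job in.

```bash
python3 -c "
from station import env; print(env.close_job())"
```

```text
the job is handed in; nothing more can be done
None
```

The blue cover is fully home against the end stop with the red catch up behind it, and I handed the job in after about 15.5 s; the first grasp closed above the bar and was redone, and the watch, pliers and steel block were not touched.

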